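# Set the bottle turntable and swing in the label arm

## Robot

A 7-joint arm with a two-finger parallel gripper is mounted at the origin on the work surface. World frame = base frame: x ahead of the robot, y to its left, z up, the work surface at z = 0. Lengths are in mm, angles in rad, forces in N, time in s.
With the tool pointing down it reaches from about 425 to 825 mm from the base axis. Payload 3.6 kg.
Tool frame: the origin (TCP) lies between the finger pads; the fingertips stand 22 mm ahead of it and the grasp point (between the pads) lies 3 mm ahead of it; z points along the fingers, y is the line along which they close (so a half turn about z gives the same grasp; the last joint's range is limited). The gripper opens to 85 mm and grips with 20 to 120 N. Pads are 22 mm wide; open, the fingers measure 114 mm over their backs; the gripper's body (76 mm by 85 mm) begins 54 mm behind the grasp point. The pads swing forward as they close: fully open they stand 13 mm farther back than shut.
Start: joints at [-1.3, 0.615, -0.013, 1.423, 0.008, 1.103, -0.04], TCP at [190.69, 621.371, 253.297] pointing down, gripper open.
Joint ranges: [-3.12, 3.12], [-0.3, 2.06], [-1.34, 1.32], [0.26, 2.42], [-1.36, 4.5], [0.01, 1.98], [-2.84, 2.84]. Speed limits (rad/s): [2.79, 2.79, 3.14, 3.14, 3.14, 3.14, 3.14].

## Interface

Orientations are given as a rotation vector (axis times angle).
In Python, from bench import env gives the robot as it stands.
- The arm moves only by the shell command python3 -m inch 'ROWS' [OPENING] [FORCE]. ROWS is a JSON object of lists of equal length, an entry for each row: "xyz": the shift along the tool's x, y, z in cm, a list of three; "rotation": the turn, a rotation vector about the tool's x, y, z in rad, a list of three. A call has 1 to 12 rows; each row shifts and turns the commanded pose from where the row before left it, along the tool's axes as they then stand; what a row does not reach is not made up. A row lasts 1/8 s, in which the tool goes at most 62.5 mm and 10.7 degrees, less where a joint would pass 70% of its speed; a pose out of reach is approached as far as the arm can. A call with a gripper value outside its range is refused whole. OPENING is the finger opening in cm, from 0 to 8.54, set as the call begins (- or left out, the last holds). The fingers move at their own pace and stop on an object; FORCE is the grip in N (left out, the last holds). Time passes only in rows, so rows that do not move let the fingers close. It gives the time, the measured TCP pose, the force, the opening and the grip force at its end, in the units of the state.
- env.get_obs(): the state, without advancing time (a new reading comes with each control period).
- env.read_camera(name): name is "scene" or "top" or "wrist"; returns the picture (420x560x3 uint8, red, green, blue); there is no depth.
- env.camera_params(name): a dict with "fx", "fy", "cx", "cy" (pixels), "R" (3x3) and "t" (3): a world point X has camera coordinates R X + t; the wrist camera has in their place "mount" (4x4, takes a point from camera to tool coordinates, whose origin is the TCP and whose axes are the flange's). Camera axes: x right, y down, z forward; pixel columns grow to the right and rows downward; lengths in mm; the calibration is good to about 2 mm. A picture is of the moment at which its call begins: read the wrist's pose just before it. camera_params takes no time and is no camera call.
- env.job_done(): hands the job in; it is judged then, once.
The state is a dict: "t": time; "joint_pos": joint angles; "joint_velocities": joint speeds; "tau": joint torques, N m; "tcp_pos": TCP position; "eef_rot": TCP orientation; "force": force on the tool from outside, world axes, zero at the start; "ft_torque": the same for the moment, N m; "grip_width": opening from 0.0 (shut) to 1.0 (fully open); "finger_force": force on a finger pad.
Only numpy, scipy, OpenCV 4.12 (cv2) and the standard library are available. Lean on these libraries where they do the work, as an engineer would, in place of code of your own. Each camera call takes 0.05 s, during which the arm holds its last target. There are 200 camera calls.

## Task

Get the bottle ready for its label without grasping anything: push the red pointer arm round with a fingertip until it points at the middle of the green disc, then push the blue label arm fully home, so that its pad comes up to the bottle. Do not touch the bottle with the robot, and leave it standing in the turntable and everything else where it is.

Things in the scene. Friction and masses are not known exactly. Their poses are not given: they have to be found in the camera images.
- station: the labelling station: a plywood board about 330 x 390 mm (x by y), 12 mm thick, fixed to the table (origin: on the table, not at the middle of the board but under the turntable's axis; its x and y are called station x and y)
- axis (a point): point on the vertical turning axis of the grey turntable on the board, at the height where the bottle stands, 30 mm above the table. The turntable is 92 mm in diameter, its rim 40 mm above the table; the bottle stands in its shallow cup
- pointer_tip (a point): tip of the red pointer arm, at its top edge, 134 mm from the turntable's axis; its x axis points outward along the arm. The arm turns with the turntable: a bar 12 mm wide with flat upright sides, from 19 to 39 mm above the table, from the rim (46 mm from the axis) out to 120 mm, then a narrow 5 mm nose. A good place to push: the side of the bar, 105 mm from the axis
- turntable (a joint): angle of the turntable with its pointer arm (rad), counter-clockwise positive seen from above; at 0 the arm points along station direction (-x, -y), diagonally. Stops at -1.4 and 1.4. Stiff: needs 2 to 4 N at 105 mm, and stays where it is left
- green_center (a point): centre of the top of the green disc, 28 mm in diameter and 3 mm thick, fixed on the board 153 to 190 mm from the axis (just beyond the pointer's reach), on one side or the other of where the pointer starts; its top is 15 mm above the table
- yellow_mark: yellow disc like the green one, for another kind of bottle (origin: centre of its underside); green and yellow may change places. Not to be used
- label_arm (a joint): angle of the blue label arm about its upright hinge (rad): 0 = fully home against its stop, with its pad about 3 mm short of the bottle, which the bottle may just touch; grows as it swings open, up to 0.95. Stiff: needs 2 to 4 N at 125 mm, and stays where it is left
- press_hinge (a point): point on the upright hinge axis of the blue label arm, at the bar's mid height, 53 mm above the table, at station (+100, +100) mm from the turntable's axis. When home, the bar runs from here along station -x; opening swings its free end towards station +y (clockwise seen from above)
- label_arm_push (a point): middle of the blue bar, 125 mm from the hinge, 53 mm above the table: push its outer side here to close it. The bar is 14 mm wide with flat upright sides, 170 mm long, 44 to 62 mm above the table; a black upright knob (18 mm across, top at 92 mm) stands on it 160 mm from the hinge. This point's x axis points along the bar to the hinge, y outward, away from the bottle
- label_pad (a point): middle of the pad's face that comes up to the bottle; the pad is on a 60 mm stem on the bottle's side of the blue bar, 100 mm from the hinge, its top 76 mm above the table
- bottle: amber bottle, 60 mm in diameter, 235 mm tall, black cap, no label, about 0.6 kg, loose, standing in the turntable's cup, 30 mm above the table (origin: centre of its underside)
- tape: green roll of tape lying flat, 90 mm across, 30 mm high (origin: centre of its underside)
- jar: clear jar with white lid, 64 mm across, 70 mm tall (origin: centre of its underside)
- scraper: flat scraper lying on the table, 200 mm long (origin: near its middle, at table height)
- stock0: spare bottle with a paper label, 60 mm in diameter, 235 mm tall (origin: centre of its underside)
- stock1: spare bottle with a paper label, 60 mm in diameter, 235 mm tall (origin: centre of its underside)
- stock2: spare bottle with a paper label, 60 mm in diameter, 235 mm tall (origin: centre of its underside)

How it is judged (in metres and radians):
On the way, in this order (a step that is already met when the one before it is completed fails the run):
1. the red pointer is left pointing at the green disc, the label arm still open (y of green_center in the frame of pointer_tip between -0.012 and 0.012 m and x of green_center in the frame of pointer_tip above 0 m and velocity of joint turntable between -0.05 and 0.05 rad/s and value of joint label_arm above 0.15 rad), for 0.3 s.
2. the blue label arm is pushed fully home (value of joint label_arm below 0.06 rad), for 0.3 s.
At the end, for the whole second after the job is handed in: The pointer's centre line passes within 12 mm of the green disc's centre, on the tip's side; the label arm is within 0.06 rad of home; the bottle stands upright (0.1 rad) in the turntable's cup at rest; the other loose things are within 30 mm of where they started (y of green_center in the frame of pointer_tip between -0.012 and 0.012 m and x of green_center in the frame of pointer_tip above 0 m and value of joint label_arm below 0.06 rad and angle between bottle's own z axis and vertical below 0.1 rad and horizontal distance between bottle and axis below 0.008 m and height (world z) of bottle below 0.036 m and linear speed of bottle below 0.02 m/s and distance of each of tape, jar, scraper, stock0, stock1, stock2 from where it was at the start of the episode below 0.03 m); the robot touches nothing.
It fails at once if the bottle is lifted out of its cup or tipped (height (world z) of bottle above 0.045 m or angle between bottle's own z axis and vertical above 0.2 rad).
It fails at once if the robot touches the bottle (contact force between any of the fingers, the arm and bottle above 1 N).
It fails at once if another loose thing is moved more than 30 mm (distance of any of tape, jar, scraper, stock0, stock1, stock2 from where it was at the start of the episode above 0.03 m).
It also fails if it takes over 64 s, if anything falls off the work surface, if the arm or the gripper's body presses on something with over 40 N, if the wrist force passes 120 N, or if a joint passes its speed limit or range.

## Working session

There is one attempt and no reset: what is moved stays moved. The work goes in short steps, Python scripts to look and compute and a shell command to move; the robot and the scene stay as the last step left them, time stands still between calls to the robot, and variables do not carry over. Pictures are saved under pics/ and viewed, at most 10 in all, crops included, and the job is handed in when it is done.

```bash
mkdir -p pics; ls; python3 - <<'E'
from bench import env
import cv2,numpy as np
o=env.get_obs()
print(o['t'],o['tcp_pos'],o['eef_rot'],o['grip_width'])
for n in('top','scene'):
    im=env.read_camera(n); cv2.imwrite(f'pics/{n}0.png',im[:,:,::-1])
    p=env.camera_params(n); R=np.array(p['R']);print(n,p['fx'],p['cx'],p['cy'],(-R.T@np.array(p['t'])).round(),R.round(3).tolist())
E
```

```text
pics
0.0 [190.49763206 620.69531058 252.11477964] [-0.46587448 -3.10648604  0.00412588] 0.9982171090341376
top 398.57061888279577 284.7832634163657 206.42623218051438 [ 332.   86. 1167.] [[0.005, -1.0, 0.028], [-0.988, -0.009, -0.153], [0.153, -0.027, -0.988]]
scene 442.30617444657287 272.88613255501514 212.1673233440987 [ 927.  691. 1333.] [[-0.829, 0.559, 0.007], [0.477, 0.714, -0.513], [-0.292, -0.422, -0.858]]
```

View pics/top0.png

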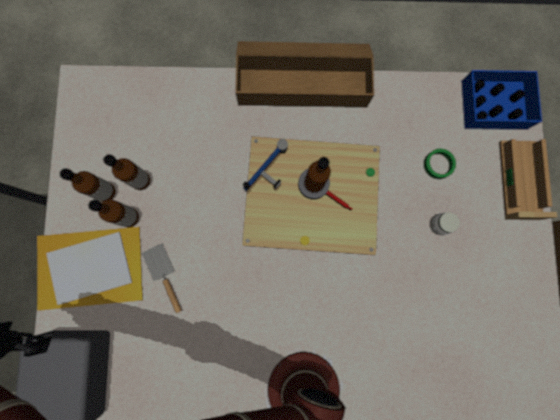

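View pics/scene0.png

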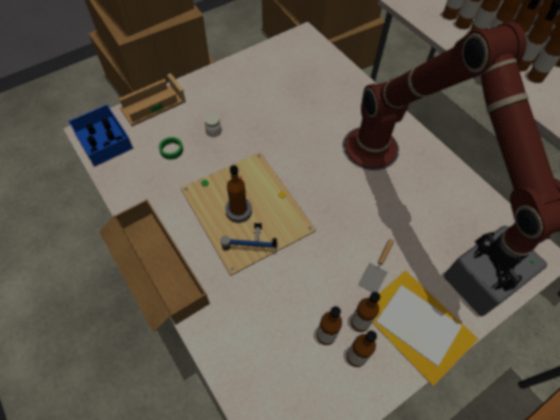

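```bash
cat > h.py <<'E'
import cv2,numpy as np
from bench import env
def ray(p,uv):
    R=np.array(p['R']);t=np.array(p['t']);d=R.T@np.array([(uv[0]-p['cx'])/p['fx'],(uv[1]-p['cy'])/p['fy'],1]);return -R.T@t,d
def onz(p,uv,z):
    c,d=ray(p,uv);return c+d*(z-c[2])/d[2]
def proj(p,X):
    q=np.array(p['R'])@np.array(X)+np.array(p['t']);return np.array([p['fx']*q[0]/q[2]+p['cx'],p['fy']*q[1]/q[2]+p['cy']])
def masks(im):
    h,s,v=cv2.split(cv2.cvtColor(im,cv2.COLOR_RGB2HSV))
    k=(s>110)&(v>45)
    return dict(red=k&((h<6)|(h>172))&(v>70),green=k&(h>50)&(h<90),yellow=(s>175)&(v>120)&(h>20)&(h<35),blue=k&(h>100)&(h<125))
def blobs(m,amin=8):
    n,l,st,c=cv2.connectedComponentsWithStats(m.astype(np.uint8));return [(st[i,4],c[i].round(1).tolist(),st[i,:4].tolist()) for i in range(1,n) if st[i,4]>=amin]
E
python3 - <<'E'
from h import *
im=cv2.imread('pics/top0.png')[:,:,::-1].copy()
for k,m in masks(im).items(): print(k,blobs(m))
p=env.camera_params('top')
for n,uv,z in[('green',(370,172),15),('tt',(314,185),40),('tip',(350,208.5),39),('hinge',(282,146),62),('knob',(247,184),92)]+[('c',c,12) for c in[(250,136),(380,149),(376,254),(243,245)]]: print(n,onz(p,uv,z).round(1)[:2])
a=cv2.resize(im[130:262,225:395],None,fx=4.5,fy=4.5,interpolation=cv2.INTER_CUBIC);cv2.imwrite('pics/c.png',a[:,:,::-1])
E
```

```text
red [(np.int32(91), [337.4, 199.5], [326, 191, 25, 18]), (np.int32(68), [302.0, 357.5], [289, 354, 27, 7]), (np.int32(24), [273.5, 396.7], [271, 393, 6, 10]), (np.int32(86), [319.8, 412.3], [311, 407, 16, 13])]
green [(np.int32(253), [440.1, 162.8], [425, 149, 30, 29]), (np.int32(46), [370.0, 171.6], [366, 168, 8, 8])]
yellow [(np.int32(2456), [88.5, 264.8], [38, 228, 104, 81]), (np.int32(20), [74.2, 302.2], [70, 300, 9, 5])]
blue [(np.int32(2890), [501.6, 99.2], [463, 70, 79, 59]), (np.int32(8), [466.8, 79.4], [464, 79, 6, 3]), (np.int32(12), [530.8, 89.9], [529, 87, 6, 7]), (np.int32(15), [532.3, 96.1], [530, 93, 6, 7]), (np.int32(161), [263.6, 166.4], [248, 149, 33, 36])]
green [ 616.5 -200. ]
tt [569.8 -29.7]
tip [ 502.2 -133.1]
hinge [678.5  64. ]
knob [559.7 160. ]
c [724.  159.4]
c [ 688.9 -233.1]
c [ 373.6 -211.4]
c [397.1 173.6]
```

View pics/c.png

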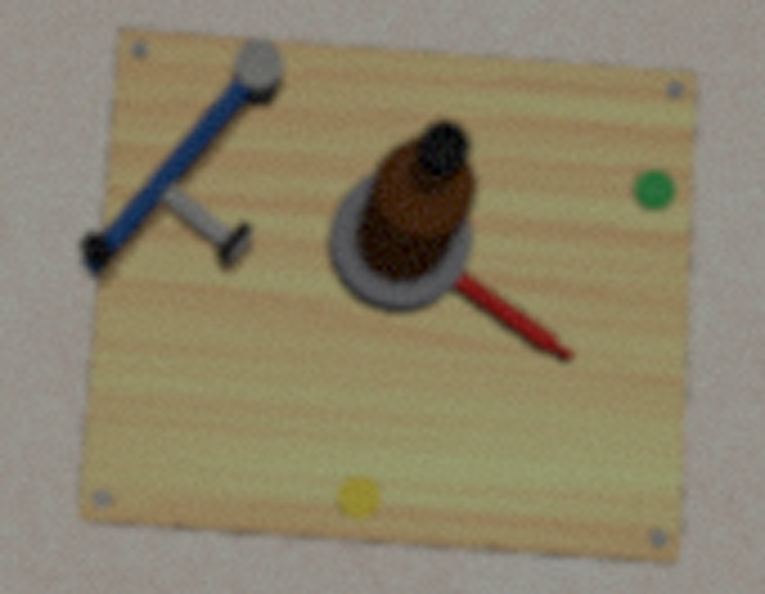

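Top view: pointer tip is near (350,208), the green disc at (370,172), and the turntable at (314,184). The blue hinge is at (283,144) and its knob at (246,185). The pointer has to turn about +49° CCW, pushed from the robot side. I'm moving in with the fingers shut.

```bash
python3 -m inch '{"xyz":[[-4.7,-3.3,0],[-4.7,-3.3,0],[-4.7,-3.3,0],[-4.7,-3.3,0],[-4.7,-3.3,0],[-4.7,-3.3,0],[-2.6,-5.0,0],[-2.6,-5.0,0],[-2.6,-5.0,0],[-2.6,-5.0,0],[-2.6,-5.0,0],[-2.6,-5.0,0]],"rotation":[[0,0,0],[0,0,0],[0,0,0],[0,0,0],[0,0,0],[0,0,0],[0,0,0],[0,0,0],[0,0,0],[0,0,0],[0,0,0],[0,0,0]]}' 0
python3 -m inch '{"xyz":[[-2.6,-5.0,0],[-2.6,-5.0,0],[0,0,0],[0,0,0]],"rotation":[[0,0,0],[0,0,0],[0,0,0],[0,0,0]]}'
python3 - <<'E'
from h import *
from scipy.spatial.transform import Rotation as Ro
o=env.get_obs();im=env.read_camera('wrist');cv2.imwrite('pics/w1.png',im[:,:,::-1])
R=Ro.from_rotvec(o['eef_rot']).as_matrix();print(o['tcp_pos'],R.round(3).tolist(),o['force'],o['grip_width'])
print({k:v for k,v in env.camera_params('wrist').items()})
E
```

```text
t: 1.6
tcp_pos: [463.2, 15.1, 253.2]
eef_rot: [-0.466, -3.107, -0.0]
force: [1.3, -0.7, -0.3]
grip_width: 0.001
finger_force: 0.0
t: 2.1
tcp_pos: [483.3, -93.5, 252.9]
eef_rot: [-0.466, -3.105, -0.001]
force: [-0.5, 0.8, -1.2]
grip_width: -0.001
finger_force: 0.0
[483.30518259 -93.48188496 252.8570616 ] [[-0.956, 0.293, -0.001], [0.293, 0.956, 0.001], [0.002, 0.001, -1.0]] [-0.45678575  0.83901933 -1.24561809] -0.001215287987318674
{'fx': 298.6246271328815, 'fy': 298.6246271328815, 'cx': 276.19266158877554, 'cy': 212.873810063501, 'mount': array([[ 9.25688107e-05, -9.62650631e-01, -2.70746659e-01,
         6.80361242e+01],
       [ 9.99999431e-01,  3.76875098e-04, -9.98092807e-04,
        -7.36610983e-02],
       [ 1.06285234e-03, -2.70746412e-01,  9.62650118e-01,
        -1.20486887e+02],
       [ 0.00000000e+00,  0.00000000e+00,  0.00000000e+00,
         1.00000000e+00]])}
```

View pics/w1.png

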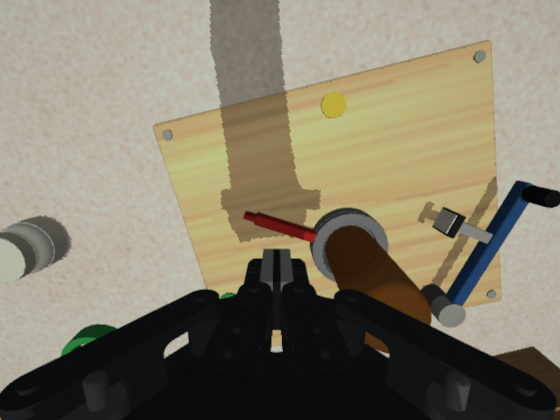

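Wrist view: pointer runs from (247,214) to (315,238), the turntable centre is near (350,243), and the fingertips are at (275,255). The pointer lies beyond them, as expected.

```bash
cat >> h.py <<'E'
from scipy.spatial.transform import Rotation as Ro
def wristp(o):
    p=dict(env.camera_params('wrist'));T=np.eye(4);T[:3,:3]=Ro.from_rotvec(o['eef_rot']).as_matrix();T[:3,3]=o['tcp_pos']
    W=np.linalg.inv(T@p['mount']);p['R']=W[:3,:3];p['t']=W[:3,3];return p
def pointer(im,p,near,z=39,r=90):
    m=masks(im)['red'];n,l,st,c=cv2.connectedComponentsWithStats(m.astype(np.uint8))
    ok=[i for i in range(1,n) if st[i,4]>15 and np.hypot(*(c[i]-near))<r]
    i=max(ok,key=lambda i:st[i,4]);v,u=np.nonzero(l==i)
    P=np.array([onz(p,q,z)[:2] for q in zip(u,v)]);c0=P.mean(0);w=np.linalg.svd(P-c0,full_matrices=False)[2][0]
    s=(P-c0)@w;return c0,w,c0+w*s.min(),c0+w*s.max(),len(P)
E
python3 - <<'E'
from h import *
o=env.get_obs();p=wristp(o);im=cv2.imread('pics/w1.png')[:,:,::-1].copy()
print('wrist',pointer(im,p,(280,225)))
pt=env.camera_params('top');it=cv2.imread('pics/top0.png')[:,:,::-1].copy()
print('top',pointer(it,pt,(337,199)))
print('green top',onz(pt,(370,171.6),15))
for uv in[(350,243)]:print('tt',onz(p,uv,40))
h,s,v=cv2.split(cv2.cvtColor(im,cv2.COLOR_RGB2HSV))
m=((h>15)&(h<35)&(s>180)&(v>120));print(blobs(m,60))
print('yellow wrist',onz(p,(333,105),15),'top',onz(pt,(225+359/4.5,130+497/4.5),15))
for uv in[(313,240),(388,240),(347,207),(345,285)]:print(onz(p,uv,40)[:2])
E
```

```text
wrist (array([527.65989178, -98.68176898]), array([0.57483015, 0.81827275]), array([ 500.32205565, -137.59727573]), array([551.07572117, -65.34925274]), 629)
top (array([528.13473529, -97.24613404]), array([-0.58046474, -0.81428538]), array([550.56288706, -65.78355759]), array([ 502.91889752, -132.61932179]), 91)
green top [ 617.73809214 -200.01659923   15.        ]
tt [569.04791447 -26.88041303  40.        ]
[]
yellow wrist [411.76846773  -3.81769602  15.        ] top [411.25319117  -4.49209139  15.        ]
[552.49854531 -68.13136568]
[578.49640206  17.24305106]
[524.73426778 -20.08688865]
[621.7194178  -45.54068728]
```

```bash
python3 -m inch '{"xyz":[[0,0,5],[0,0,5],[0,0,5],[0,0,4],[0,0,1.7],[0,0,0]],"rotation":[[0,0,0],[0,0,0],[0,0,0],[0,0,0],[0,0,0],[0,0,0]]}'
python3 -m inch '{"xyz":[[-0.8,-0.2,0],[-0.9,-0.2,0],[-0.75,-0.22,0],[-0.75,-0.22,0],[-0.75,-0.22,0],[-0.75,-0.22,0],[-0.75,-0.22,0],[-0.75,-0.22,0],[0,0,0]],"rotation":[[0,0,0],[0,0,0],[0,0,0],[0,0,0],[0,0,0],[0,0,0],[0,0,0],[0,0,0],[0,0,0]]}'
python3 - <<'E'
from h import *
it=env.read_camera('top');cv2.imwrite('pics/top2.png',it[:,:,::-1]);pt=env.camera_params('top')
print(blobs(masks(it)['red']))
c,w,a,b,n=pointer(it,pt,(337,199));print(c,w,a,b,n,np.degrees(np.arctan2(*w[::-1])))
E
```

```text
t: 2.9
tcp_pos: [482.9, -92.0, 45.2]
eef_rot: [-0.461, -3.104, -0.002]
force: [0.0, 0.0, 0.4]
grip_width: -0.0
finger_force: 0.0
t: 4.03
tcp_pos: [538.9, -129.9, 46.2]
eef_rot: [0.467, 3.105, -0.002]
force: [-1.4, 1.0, 0.2]
grip_width: -0.0
finger_force: 0.4
[(np.int32(37), [365.0, 161.6], [361, 157, 9, 12]), (np.int32(18), [396.4, 169.7], [394, 166, 5, 8]), (np.int32(2023), [394.4, 236.5], [362, 206, 63, 59]), (np.int32(516), [431.8, 244.0], [421, 218, 20, 52]), (np.int32(15), [383.7, 283.9], [381, 281, 6, 6]), (np.int32(9), [383.1, 289.9], [381, 288, 5, 4]), (np.int32(8), [373.2, 320.0], [371, 318, 5, 5]), (np.int32(13), [368.1, 327.5], [364, 324, 9, 8]), (np.int32(511), [278.6, 382.5], [269, 354, 29, 61]), (np.int32(10), [352.2, 360.7], [350, 359, 5, 5]), (np.int32(37), [293.6, 416.1], [290, 410, 8, 10])]
[ 422.64004155 -258.99907642] [-0.15176111 -0.9884172 ] [ 435.64266649 -174.31323141] [ 409.899416   -341.97852446] 2023 -98.72899948728063
```

```bash
python3 - <<'E'
from h import *
s=env.read_camera('scene');w=env.read_camera('wrist');cv2.imwrite('pics/w3.png',w[:,:,::-1]);cv2.imwrite('pics/s3.png',s[:,:,::-1])
a=cv2.resize(s[140:290,150:330],(480,400));b=cv2.resize(w,(533,400))[:, 213:]
cv2.imwrite('pics/m3.png',np.hstack([a,b])[:,:,::-1])
E
```

```text
(no output)
```

View pics/m3.png

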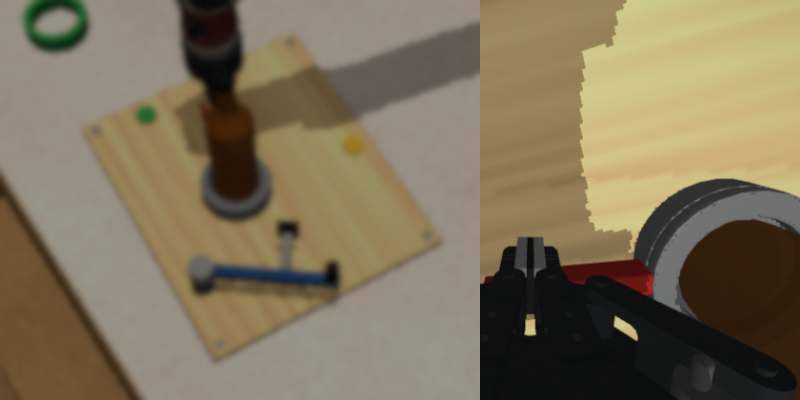

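Contact is good: the fingertips are on the red bar and the pointer has turned partway. I'll push on to just short of the goal, then withdraw to look.

```bash
python3 -m inch '{"xyz":[[-0.75,0.15,0],[-0.75,0.15,0],[-0.75,0.15,0],[-0.75,0.15,0],[-0.5,0.1,0],[0,0,0],[0,0,0]],"rotation":[[0,0,0],[0,0,0],[0,0,0],[0,0,0],[0,0,0],[0,0,0],[0,0,0]]}'
python3 -m inch '{"xyz":[[3,0,0],[3,0,0],[2,0,-4],[0,0,-5],[0,0,-5],[0,0,-5],[0,6,0],[0,6,0],[0,6,0],[0,6,0],[0,6,0],[0,0,0]],"rotation":[[0,0,0],[0,0,0],[0,0,0],[0,0,0],[0,0,0],[0,0,0],[0,0,0],[0,0,0],[0,0,0],[0,0,0],[0,0,0],[0,0,0]]}'
python3 - <<'E'
from h import *
it=env.read_camera('top');pt=env.camera_params('top');s=env.read_camera('scene')
print(blobs(masks(it)['red']),blobs(masks(it)['green']))
a=cv2.resize(it[130:262,225:395],(520,400));b=cv2.resize(s[140:290,150:255],(280,400));cv2.imwrite('pics/top4.png',it[:,:,::-1])
cv2.imwrite('pics/m4.png',np.hstack([a,b])[:,:,::-1])
E
```

```text
t: 5.05
tcp_pos: [574.7, -131.2, 46.5]
eef_rot: [0.464, 3.105, 0.002]
force: [-0.2, -0.3, 0.1]
grip_width: 0.0
finger_force: 0.1
t: 6.55
tcp_pos: [584.6, 187.7, 236.1]
eef_rot: [0.446, 3.11, 0.012]
force: [-0.1, -0.4, -0.5]
grip_width: -0.001
finger_force: 0.0
[(np.int32(2214), [219.3, 139.4], [187, 89, 60, 119]), (np.int32(83), [342.7, 178.4], [330, 176, 28, 6]), (np.int32(1054), [242.8, 239.6], [224, 213, 40, 54]), (np.int32(10), [256.7, 225.1], [255, 222, 4, 6]), (np.int32(231), [247.6, 273.5], [233, 266, 33, 16]), (np.int32(756), [287.9, 311.6], [273, 280, 31, 64]), (np.int32(2353), [254.1, 322.1], [225, 286, 61, 70]), (np.int32(771), [220.0, 334.3], [206, 303, 31, 63]), (np.int32(218), [271.3, 358.6], [249, 349, 45, 20]), (np.int32(177), [330.8, 376.9], [317, 357, 22, 42]), (np.int32(29), [273.6, 406.3], [270, 399, 9, 14]), (np.int32(24), [334.0, 416.0], [332, 411, 6, 9])] [(np.int32(286), [440.2, 162.9], [425, 149, 30, 29]), (np.int32(41), [370.0, 171.8], [367, 169, 7, 7]), (np.int32(22), [510.6, 173.7], [509, 169, 4, 11]), (np.int32(8), [511.2, 182.5], [510, 181, 3, 4]), (np.int32(18), [24.9, 416.9], [23, 415, 5, 5])]
```

View pics/m4.png

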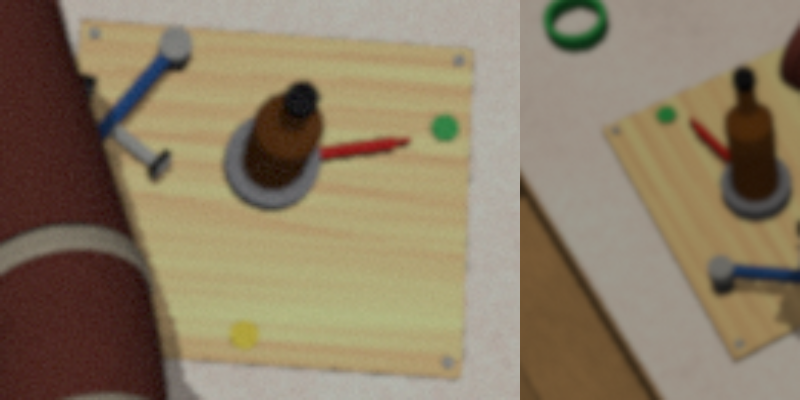

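Bottle is still upright. The pointer now aims a little below the green disc: its tip is at (358,177) and the disc at (370,172). Next I'll work out the remaining angle.

```bash
cat > chk.py <<'E'
from h import *
def chk(it,near=(342,178)):
    pt=env.camera_params('top');c,w,a,b,n=pointer(it,pt,near,r=25)
    if w[1]>0:w=-w;a,b=b,a
    g=onz(pt,[x for x in blobs(masks(it)['green']) if np.hypot(x[1][0]-370,x[1][1]-172)<6][0][1],15)[:2]
    print('line c',c,'ang',np.degrees(np.arctan2(w[1],w[0])),'ends',a,b,'green',g)
    n_=np.array([-w[1],w[0]]);print('green y (line)',(g-c)@n_)
    for ax in[(575,-28),(573,-28),(577,-28)]:
        d=c-ax;d/=np.linalg.norm(d);v=g-ax;print(ax,'green y',-d[1]*v[0]+d[0]*v[1],'x',v@d-134,'deg needed',np.degrees(np.arctan2(v[1],v[0])-np.arctan2(d[1],d[0])))
E
python3 - <<'E'
from chk import *
chk(cv2.imread('pics/top4.png')[:,:,::-1].copy())
for n in('top0','top4'):
    pass
E
```

```text
line c [ 590.41590635 -113.70872956] ang -80.95506151820322 ends [584.42961147 -76.10366785] [ 597.1066626  -155.73911849] green [ 617.12581522 -199.9994751 ]
green y (line) 12.812091129230463
(575, -28) green y 11.012602254973633 x 42.74027932057956 deg needed 3.5654631041914406
(573, -28) green y 8.991977122770457 x 43.34162328980011 deg needed 2.902654739131592
(577, -28) green y 13.044068514844188 x 42.135609001779414 deg needed 4.235419831884808
```

```bash
python3 -m inch '{"xyz":[[2.5,-3.8,0],[2.5,-3.8,0],[2.5,-3.8,0],[-1.7,-5.5,0],[-1.7,-5.5,0],[-1.7,-5.5,0],[-1.7,-5.5,0],[0,0,4.75],[0,0,4.75],[0,0,4.75],[0,0,4.75],[0,0,0]],"rotation":[[0,0,0],[0,0,0],[0,0,0],[0,0,0],[0,0,0],[0,0,0],[0,0,0],[0,0,0],[0,0,0],[0,0,0],[0,0,0],[0,0,0]]}'
python3 -m inch '{"xyz":[[-4,1.2,0],[-3,0.9,0],[0,0,0],[0,0,0]],"rotation":[[0,0,0],[0,0,0],[0,0,0],[0,0,0]]}'
```

```text
t: 8.15
tcp_pos: [477.4, -140.0, 44.2]
eef_rot: [-0.469, -3.099, -0.0]
force: [0.1, -0.2, 0.6]
grip_width: -0.005
finger_force: 0.0
t: 8.65
tcp_pos: [552.8, -140.5, 48.0]
eef_rot: [0.468, 3.106, -0.001]
force: [-0.4, -0.5, -0.5]
grip_width: 0.001
finger_force: 0.0
```

```bash
python3 -m inch '{"xyz":[[-0.6,0.35,0],[-0.6,0.35,0],[-0.6,0.35,0],[-0.6,0.35,0],[-0.2,0.05,0],[0,0,0],[0,0,0]],"rotation":[[0,0,0],[0,0,0],[0,0,0],[0,0,0],[0,0,0],[0,0,0],[0,0,0]]}'
python3 -m inch '{"xyz":[[3,-0.9,0],[3,-0.9,0],[3,-0.9,0],[0,0,-5],[0,0,-5],[0,0,-5],[1.5,5.3,-4],[1.5,5.3,0],[1.5,5.3,0],[1.5,5.3,0],[1.5,5.3,0],[0,0,0]],"rotation":[[0,0,0],[0,0,0],[0,0,0],[0,0,0],[0,0,0],[0,0,0],[0,0,0],[0,0,0],[0,0,0],[0,0,0],[0,0,0],[0,0,0]]}'
python3 - <<'E'
from chk import *
it=env.read_camera('top');cv2.imwrite('pics/top5.png',it[:,:,::-1])
print([b for b in blobs(masks(it)['red']) if 300<b[1][0]<380])
try: chk(it,(342,174))
except Exception as e: print(e)
E
```

```text
t: 9.52
tcp_pos: [582.1, -133.5, 46.1]
eef_rot: [-0.466, -3.106, -0.0]
force: [-1.5, 0.2, 1.9]
grip_width: 0.001
finger_force: 1.0
t: 11.02
tcp_pos: [494.3, 145.1, 233.2]
eef_rot: [0.448, 3.108, 0.008]
force: [-0.3, -0.7, 0.8]
grip_width: 0.001
finger_force: 0.0
[(np.int32(79), [341.7, 176.6], [329, 173, 28, 8]), (np.int32(799), [317.4, 392.8], [302, 359, 32, 61])]
line c [ 595.93367324 -110.92025801] ang -76.9866405416402 ends [587.3559835  -73.80568593] [ 605.69735987 -153.16648774] green [ 617.12936872 -200.2997965 ]
green y (line) 0.525011826339405
(575, -28) green y -1.3270235264432486 x 43.370636217515596 deg needed -0.42865848825707364
(573, -28) green y -3.396925532951883 x 43.8287995670332 deg needed -1.0943437109547371
(577, -28) green y 0.7673859552434976 x 42.90957358933176 deg needed 0.2485320598451328
```

The pointer now aims within about 1–3 mm of the green centre. Next is the label arm, pushed from its outer side with the tool's -y face.

```bash
python3 -m inch '{"xyz":[[-3.6,2.65,0],[-3.6,2.65,0],[-3.6,2.65,0],[0,0,4.1],[0,0,4.1],[0,0,4.1],[0,0,4.1],[0,0,0]],"rotation":[[0,0,0],[0,0,0],[0,0,0],[0,0,0],[0,0,0],[0,0,0],[0,0,0],[0,0,0]]}'
python3 -m inch '{"xyz":[[0.4,-1.1,0],[0.4,-1.1,0],[0.4,-1.1,0],[0.3,-0.75,0],[0.3,-0.75,0],[0.3,-0.75,0],[0.3,-0.75,0],[0,0,0]],"rotation":[[0,0,0],[0,0,0],[0,0,0],[0,0,0],[0,0,0],[0,0,0],[0,0,0],[0,0,0]]}'
python3 - <<'E'
from h import *
s=env.read_camera('scene');w=env.read_camera('wrist')
a=cv2.resize(s[140:290,150:330],(480,400));b=cv2.resize(w,(533,400))[:,213:]
cv2.imwrite('pics/m6.png',np.hstack([a,b])[:,:,::-1])
E
```

```text
t: 12.08
tcp_pos: [619.0, 179.7, 65.8]
eef_rot: [-0.469, -3.1, 0.006]
force: [-0.2, 1.5, 0.2]
grip_width: 0.005
finger_force: 0.0
t: 13.08
tcp_pos: [578.1, 127.7, 68.5]
eef_rot: [-0.467, -3.103, 0.003]
force: [0.8, 0.1, 0.7]
grip_width: -0.002
finger_force: 0.0
```

View pics/m6.png

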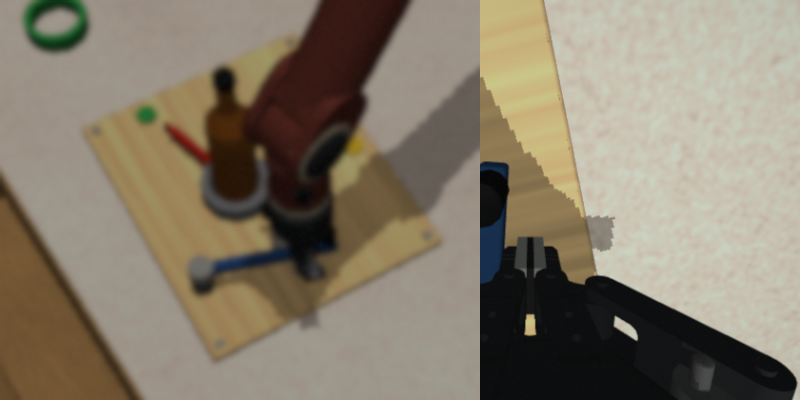

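The bar is partly closed with the fingertips on its outer side, and the knob is clear. Continuing to close.

```bash
python3 -m inch '{"xyz":[[0.25,-0.7,0],[0.25,-0.7,0],[0.2,-0.7,0],[0.15,-0.7,0],[0,0,0]],"rotation":[[0,0,0],[0,0,0],[0,0,0],[0,0,0],[0,0,0]]}'
python3 -m inch '{"xyz":[[0.05,-0.4,0],[0.05,-0.4,0],[0,0,0]],"rotation":[[0,0,0],[0,0,0],[0,0,0]]}'
python3 -m inch '{"xyz":[[0,-0.3,0],[0,0,0]],"rotation":[[0,0,0],[0,0,0]]}'
```

```text
t: 13.8
tcp_pos: [562.3, 103.4, 69.0]
eef_rot: [-0.468, -3.105, 0.002]
force: [-1.0, 0.0, 0.4]
grip_width: -0.002
finger_force: 0.1
t: 14.18
tcp_pos: [559.7, 96.9, 69.0]
eef_rot: [-0.467, -3.106, 0.001]
force: [1.1, 1.0, -0.1]
grip_width: -0.001
finger_force: 0.5
t: 14.42
tcp_pos: [559.0, 94.3, 69.0]
eef_rot: [-0.466, -3.106, 0.001]
force: [1.7, 0.6, 0.7]
grip_width: 0.001
finger_force: 0.7
```

```bash
for i in 1; do python3 -m inch '{"xyz":[[0,-0.3,0],[0,0,0]],"rotation":[[0,0,0],[0,0,0]]}'; done
python3 -m inch '{"xyz":[[0,-0.3,0],[0,0,0],[0,0,0]],"rotation":[[0,0,0],[0,0,0],[0,0,0]]}'
python3 - <<'E'
from h import *
s=env.read_camera('scene');w=env.read_camera('wrist')
a=cv2.resize(s[180:270,200:308],(480,400),interpolation=cv2.INTER_CUBIC);b=cv2.resize(w,(533,400))[:,:320]
cv2.imwrite('pics/m7.png',np.hstack([a,b])[:,:,::-1])
E
```

```text
t: 14.68
tcp_pos: [558.6, 93.2, 69.1]
eef_rot: [0.464, 3.106, 0.003]
force: [2.3, 3.8, -1.6]
grip_width: 0.002
finger_force: 2.2
t: 15.05
tcp_pos: [558.5, 92.9, 69.2]
eef_rot: [0.461, 3.105, 0.009]
force: [3.4, 8.4, -2.6]
grip_width: 0.001
finger_force: 4.0
```

View pics/m7.png

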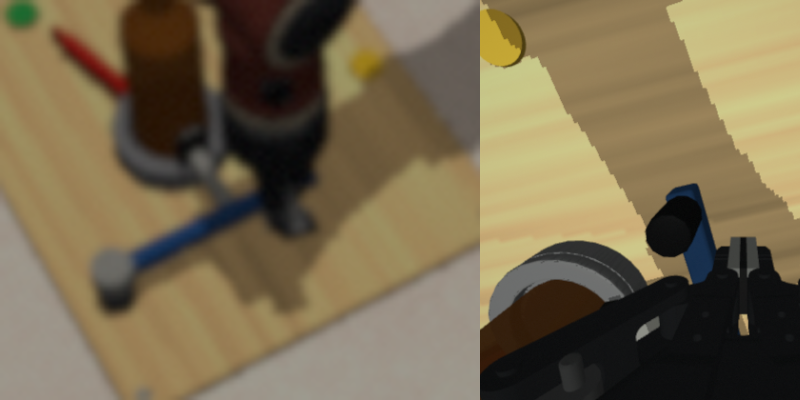

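The TCP has stalled at the expected home position with the force rising to about 9 N, so the bar is on its stop. I'll withdraw outward and check.

```bash
python3 -m inch '{"xyz":[[0,1,0],[0,3,0],[0,4,0],[0,2,-4],[0,2,-5],[0,2,-5],[3,4,-3],[3,5,0],[3,5,0],[0,5,0],[0,0,0],[0,0,0]],"rotation":[[0,0,0],[0,0,0],[0,0,0],[0,0,0],[0,0,0],[0,0,0],[0,0,0],[0,0,0],[0,0,0],[0,0,0],[0,0,0],[0,0,0]]}'
python3 - <<'E'
from chk import *
it=env.read_camera('top');cv2.imwrite('pics/top8.png',it[:,:,::-1]);s=env.read_camera('scene')
chk(it,(342,176))
pt=env.camera_params('top');v,u=np.nonzero(masks(it)['blue'][130:230,225:340])
P=np.array([onz(pt,q,62)[:2] for q in zip(u+225,v+130)]);c=P.mean(0);w=np.linalg.svd(P-c,full_matrices=False)[2][0];print('bar',c,w,np.degrees(np.arctan2(w[1],w[0])),len(P))
a=cv2.resize(it[130:262,225:395],(520,400));b=cv2.resize(s[140:290,180:285],(280,400));cv2.imwrite('pics/m8.png',np.hstack([a,b])[:,:,::-1])
E
```

```text
t: 16.65
tcp_pos: [568.3, 428.3, 238.0]
eef_rot: [-0.469, -3.106, 0.008]
force: [-0.3, -0.9, 0.2]
grip_width: -0.002
finger_force: 0.0
line c [ 595.8724675  -110.77947739] ang -76.6353053506125 ends [587.10383951 -73.87176413] [ 605.93181192 -153.11989822] green [ 617.11870839 -199.39884552]
green y (line) 0.18663199298257993
(575, -28) green y -1.0653831473424518 x 42.4948010552248 deg needed -0.3458527738731906
(573, -28) green y -3.12281032339596 x 42.958392652070046 deg needed -1.0110019589828223
(577, -28) green y 1.0162893955645274 x 42.02852656059014 deg needed 0.3307898288162612
bar [605.14923043  68.72241571] [-0.99808963  0.06178257] 176.45786389588457 127
```

View pics/m8.png

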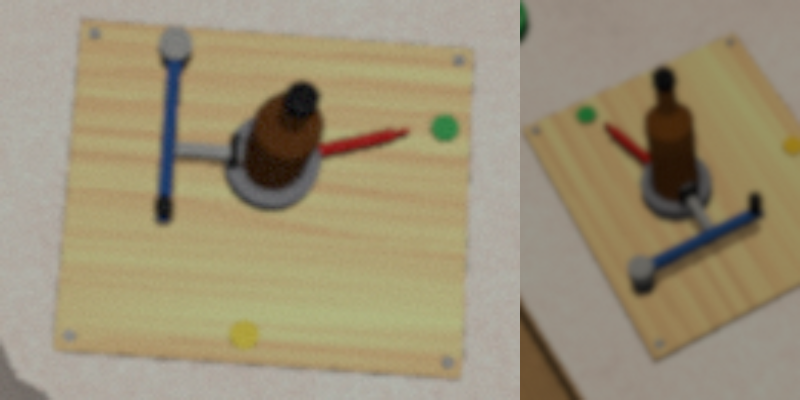

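The pad is up at the upright bottle. The bar is parallel to the board edge at 176.5° (home is about 176.2°), and the pointer aims at the green disc. Handing in.

```bash
python3 -c "
from bench import env
print(env.job_done())"
```

```text
the job is handed in; nothing more can be done
None
```

I handed the job in with the red pointer aimed within about 3 mm of the green disc's centre, the blue label arm against its stop, and the bottle upright; the hand-in gave no verdict.

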